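# Wedge a plaster relief panel off its front pads and hold it

### The job

Pick up the green wedge by its yellow block, lay it on the casting board and slide it nose first between the two front pads, in under the open front edge of the plaster panel, until that edge just lifts clear of both front pads: about 4 mm of daylight, and never more than 8 mm. Stop there and finish still gripping the wedge, with the wedge resting flat on the board and the panel resting on it. Do not touch the panel with the robot, keep it in its fence, and leave the other things on the table where they stand.

Things in the scene. Friction and masses are not known exactly. Their poses are not given: they have to be found in the camera images.
- casting_board: Plywood board fixed to the table, 310 x 240 x 10 mm. Origin at table height under the panel's middle; x points from the open front (where the wedge goes in) to the back fence, z up. It runs from x = -190 to +120 mm, top at z = 10 mm, bare ahead of the pads. A blue rear rail 14 mm high (centre x = +55) carries the panel's rear.
- pad_gap (a point): Point on the board's top midway between its two blue front pads, at board x = -55, y = 0 mm. Pads 14 mm high, 20 mm along x, 24 mm along y, centred at y = +75 and -75 mm; 126 mm free between them
- fence (a point): Middle of the inner face of the back fence, at board x = +77 mm, z = 10 mm. Brown wooden fence, top 42 mm above the table, at the back and both sides (inner faces y = +94 and -94 mm, from x = -15 to +75 mm)
- panel: Loose white plaster panel with a rosette, 150 (x) x 180 (y) x 16 mm (relief up to 27 mm), 0.4 to 0.75 kg. Origin mid-underside, axes as the board's. Starts flat on front pads and rear rail, underside 24 mm above the table (14 above the board), front edge at board x = -75 mm, 2 mm clear of the back fence, which stops it sliding. Lifted in front, it tips about its rear.
- panel_front_left (a point): Point on the lower front edge of the panel, 85 mm left (+y) of its middle; 24 mm above the table at the start, its rise is the lift
- panel_front_right (a point): Point on the lower front edge of the panel, 85 mm right (-y) of its middle; 24 mm above the table at the start, its rise is the lift
- wedge: Loose green plastic wedge, 155 mm long (x), 40 wide (y), 0.11 to 0.17 kg, lying flat. Origin mid-underside; nose at x = +77.5 mm, 6 mm thick. Its top slopes up 1 in 5 to 30 mm at x = -42.5; behind is a yellow grip block 35 long, 40 wide, 48 high, centre x = -60 mm. Panel edge meets the slope 40 mm from the nose; at the white line (60 mm) it is lifted about 4 mm. Push 3 to 20 N.
- wedge_grip (a point): Middle of the yellow grip block, 30 mm above the wedge's underside: where to pinch it, across the 40 mm width
- wedge_nose (a point): Middle of the lower edge of the wedge's nose
- water_bottle: Bystander: green glass bottle with white cap, 70 mm across, 230 mm high; origin at the middle of its foot
- paint_can: Bystander: blue paint can with a paper label, 110 mm across, 130 mm high; origin at the middle of its foot
- jar: Bystander: small amber jar with a steel cap, 56 mm across, 55 mm high; origin at the middle of its foot
- mixing_bowl: Bystander: white plastic bowl, 120 mm across, 50 mm high; origin at the middle of its foot
- cup: Bystander: red plastic cup, 76 mm across, 85 mm high; origin at the middle of its foot
- brush: Bystander: paint brush with a wooden handle, lying flat along its x axis
- marker: Bystander: red marker with a black cap, 117 mm long, 16 mm wide, lying flat along its x axis
There are look-alikes about, which are no part of the job. Leave any turquoise look-alike of the panel alone. Of the things that look like the wedge, take the one that is farthest to the robot's right at the start.

How it is judged (in metres and radians):
On the way:
1. the wedge is held and lies flat on the board with its nose pointing at or under the panel, the panel still down on its pads (contact force between the fingers and wedge above 2 N and x of wedge_nose in the frame of casting_board above -0.16 m and z of wedge_nose in the frame of casting_board below 0.016 m and angle between the x axis of wedge and the x axis of casting_board, either way round below 0.35 rad and z of each of panel_front_left, panel_front_right in the frame of casting_board below 0.0252 m), for 0.05 s.
At the end, for the whole second after the job is handed in: Both front corners of the panel are 1.5 to 9.5 mm above rest; it lies on the wedge (>0.5 N), in its fence (10 mm), untouched by the robot; the wedge is flat on the board (nose within 6 mm, 0.1 rad) and gripped (>2 N); both at rest; bystanders within 30 mm (z of panel_front_left in the frame of casting_board between 0.0255 and 0.0335 m and z of panel_front_right in the frame of casting_board between 0.0255 and 0.0335 m and x of panel in the frame of casting_board between -0.012 and 0.008 m and y of panel in the frame of casting_board between -0.01 and 0.01 m and contact force between wedge and panel above 0.5 N and contact force between the fingers and wedge above 2 N and contact force between wedge and casting_board above 0.2 N and z of wedge_nose in the frame of casting_board below 0.016 m and angle between wedge's own z axis and vertical below 0.1 rad and contact force between each of the arm, the fingers and panel below 0.2 N and linear speed of each of panel, wedge below 0.01 m/s and distance of each of water_bottle, paint_can, jar, mixing_bowl, cup, brush, marker from where it was at the start of the episode below 0.03 m); the arm keeps its last pose, push and grip.
It fails at once if the robot touches the panel (contact force between any of the arm, the fingers and panel above 1 N).
It fails at once if the panel's front edge is lifted more than 12 mm (z of any of panel_front_left, panel_front_right in the frame of casting_board above 0.036 m).
It fails at once if a bystander is knocked away (30 mm) (distance of any of water_bottle, paint_can, jar, mixing_bowl, cup, brush, marker from where it was at the start of the episode above 0.03 m).
It also fails if it takes over 35 s, if anything falls off the work surface, if the arm or the gripper's body presses on something with over 40 N, if the wrist force passes 120 N, or if a joint passes its speed limit or range.

### The arm

A 7-joint arm with a two-finger parallel gripper is mounted at the origin on the work surface. World frame = base frame: x ahead of the robot, y to its left, z up, the work surface at z = 0. Lengths are in mm, angles in rad, forces in N, time in s.
With the tool pointing down it reaches from about 400 to 850 mm from the base axis. Payload 4.5 kg.
Tool frame: the origin (TCP) lies at the centre of the arm's flange, where the gripper is bolted on; the fingertips stand 166 mm ahead of it and the grasp point (between the pads) lies 147 mm ahead of it; x points along the fingers, y is the direction in which the jaws open and shut, and the axes are right-handed (so a half turn about x gives the same grasp; the last joint's range is limited). The gripper opens to 88 mm and grips with 3 to 60 N. Pads are 18 mm wide; open, the fingers measure 123 mm over their backs; the gripper's body (75 mm by 187 mm) begins 45 mm behind the grasp point.
Start: joints at [1.258, 0.689, -0.195, 1.565, 0.157, 0.902, -0.215], TCP at [212.455, -587.793, 404.743] pointing down, gripper open.
Joint ranges: [-3.01, 3.01], [-0.46, 2.08], [-1.47, 1.51], [0.13, 2.56], [-1, 4.14], [0.04, 2.09], [-2.66, 2.66]. Speed limits (rad/s): [2.57, 2.57, 3.14, 3.14, 3.14, 3.14, 3.14].

### API

Orientations are given as a unit quaternion [x, y, z, w].
In Python, from bench import manip, eyes gives the robot as it stands.
- The arm moves only by the tool move_arm, never from a script. Its argument "increments" is text: rows parted by semicolons, each of 5 numbers parted by spaces: the shift along the tool's x, y, z in mm, then the turn about the tool's x in degrees, then the closure, from -1 (fully open) to 1 (shut). In form: dx dy dz turn claw; .... A call has 1 to 20 rows; each row shifts and turns the commanded pose from where the row before left it, along the tool's axes as they then stand; what a row does not reach is not made up. A row lasts 1/10 s, in which the tool goes at most 50 mm and 8.59 degrees, less where a joint would pass 70% of its speed; a pose out of reach is approached as far as the arm can. A call is refused whole if a number of a shift passes 50 or a number of a turn 8.59, either way. A call with a gripper value outside its range is refused whole. The fingers move at their own pace and stop on an object; "force" is the grip in N (left out, the last holds). Time passes only in rows, so rows that do not move let the fingers close. It gives the time, the measured TCP pose, the force and the opening at its end, in the units of the state.
- manip.get_state(): the state, without advancing time (a new reading comes with each control period).
- eyes.capture(name): name is "scene" or "top"; returns (picture, depth): 384x512x3 uint8, red, green, blue; 384x512 float32, mm along the optical axis (not along the pixel's ray), 0 where there is no reading.
- eyes.camera_params(name): a dict with "fx", "fy", "cx", "cy" (pixels), "camera_from_world" (4x4, takes a point from world to camera coordinates). Camera axes: x right, y up, looking along -z (the intrinsics and any distortion apply to the point x, -y, -z); pixel columns grow to the right and rows downward; lengths in mm; the calibration is good to about 2 mm. A picture is of the moment at which its call begins. camera_params takes no time and is no camera call.
- manip.close_job(): hands the job in, once; it reports no verdict.
The state is a dict: "clock": time; "joint_positions": joint angles; "joint_velocities": joint speeds; "effort": joint torques, N m; "tool_pos": TCP position; "tool_rot": TCP orientation; "force": force on the tool from outside, world axes, zero at the start; "ft_torque": the same for the moment, N m; "finger_gap": finger opening in mm.
Only numpy, scipy, OpenCV 4.12 (cv2) and the standard library are available. Lean on these libraries where they do the work, as an engineer would, in place of code of your own. Each camera call takes 0.05 s, during which the arm holds its last target.

## Working session

There is one attempt and no reset: what is moved stays moved. The work goes in short steps, Python scripts to look and compute and a tool call to move; the robot and the scene stay as the last step left them, time stands still between calls to the robot, and variables do not carry over. Pictures are saved under pics/ and viewed, and the job is handed in when it is done.

Besides the shell and the picture viewer there is one more tool, called by a JSON object that holds its "op" and its "data", one argument or row to a line. move_arm: Moves the arm, as the interface text tells. Its arguments: {"type":"object","properties":{"increments":{"type":"string"},"force":{"type":"number"}},"required":["increments"]}

```bash
mkdir -p pics; ls; python3 - <<'E'
from bench import manip, eyes
import cv2,numpy as np
print(manip.get_state())
for n in("scene","top"):
    p,d=eyes.capture(n); np.savez(f"{n}0.npz",p=p,d=d)
    cv2.imwrite(f"pics/{n}0.png",cv2.resize(p[:,:,::-1],(800,600),interpolation=cv2.INTER_CUBIC))
    print(n,eyes.camera_params(n))
E
```

```text
pics
{'clock': 0.0, 'joint_positions': array([ 1.25781579,  0.68997957, -0.19450845,  1.56636081,  0.15728851,
        0.90248691, -0.21510372]), 'joint_velocities': array([-0.00082786,  0.00032064, -0.00061987, -0.00076312,  0.00082027,
        0.00184503, -0.00077571]), 'effort': array([ 1.25643392e-04, -5.27561080e+01, -1.26624338e+00, -1.53425914e+01,
       -5.25786274e-02,  6.72897921e-03,  1.81419678e-04]), 'tool_pos': array([ 212.27924018, -587.48991458,  403.90788964]), 'tool_rot': array([-0.69634254, -0.1226498 ,  0.69665634, -0.12138382]), 'force': array([-0.57582305, -0.21019536, -0.3422305 ]), 'ft_torque': array([ 0.02407362,  0.02173119, -0.04171706]), 'finger_gap': 87.87187958485956}
scene {'fx': 380.27556862258353, 'fy': 380.27556862258353, 'cx': 256.6661189616657, 'cy': 188.40940171249247, 'camera_from_world': array([[ 8.01553288e-01,  5.97597066e-01, -1.97502658e-02,
        -3.96001697e+02],
       [-3.86152827e-01,  5.42598376e-01,  7.45971176e-01,
         1.56878838e+02],
       [ 4.56506648e-01, -5.90309029e-01,  6.65685309e-01,
        -1.43319021e+03],
       [ 0.00000000e+00,  0.00000000e+00,  0.00000000e+00,
         1.00000000e+00]])}
top {'fx': 421.84862010505003, 'fy': 421.84862010505003, 'cx': 250.7270217608919, 'cy': 191.38911639380373, 'camera_from_world': array([[-2.45560931e-02, -9.99694609e-01,  2.77252250e-03,
         1.96182871e+01],
       [ 9.94452084e-01, -2.41433737e-02,  1.02382376e-01,
        -4.90013516e+02],
       [-1.02284171e-01,  5.27125194e-03,  9.94741254e-01,
        -1.40392248e+03],
       [ 0.00000000e+00,  0.00000000e+00,  0.00000000e+00,
         1.00000000e+00]])}
```

View pics/scene0.png

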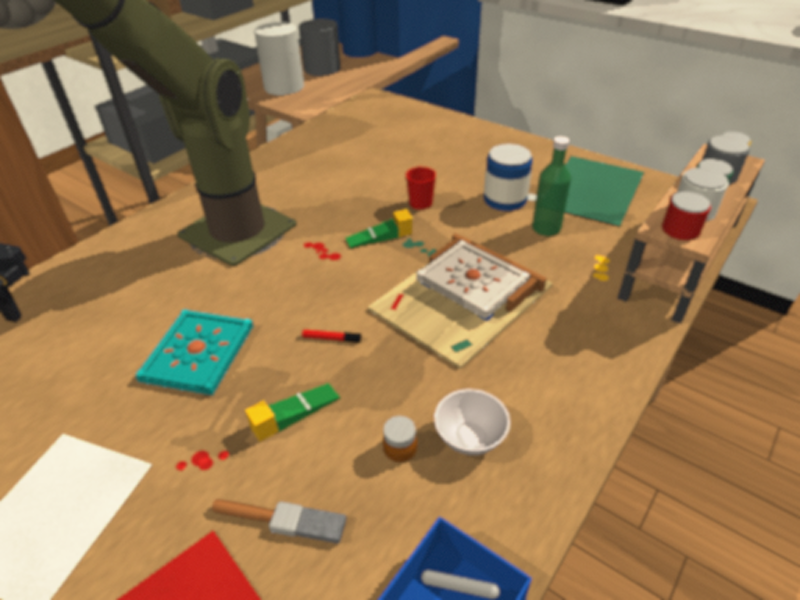

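View pics/top0.png

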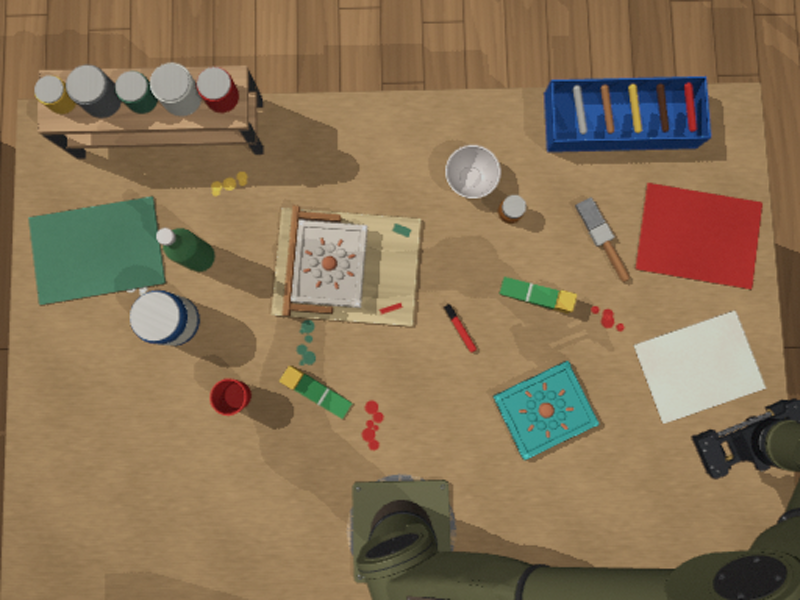

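The top view has x up and −y (the robot's right) to the right. The wedge candidates are A at (540,295), with its yellow block at (567,300), and B at (315,392). A is farthest to the robot's right, so I'm taking A. The white panel is at (330,263) and the turquoise look-alike at (547,410). Next I'll measure poses and check a close crop.

```bash
cat > h.py <<'E'
from bench import manip, eyes
import cv2,numpy as np
def world(d,cp):
    v,u=np.mgrid[0:384,0:512]
    X=(u-cp["cx"])/cp["fx"]*d; Y=-(v-cp["cy"])/cp["fy"]*d
    P=np.stack([X,Y,-d,np.ones_like(d)],-1)@np.linalg.inv(cp["camera_from_world"]).T
    return P[...,:3]
def hsv(p): return cv2.cvtColor(p,cv2.COLOR_RGB2HSV)
def proj(P,cp):
    q=np.append(P,1)@cp["camera_from_world"].T
    return np.array([cp["cx"]+cp["fx"]*q[0]/-q[2],cp["cy"]-cp["fy"]*q[1]/-q[2]])
def rect(P):
    r=cv2.minAreaRect(P[:,:2].astype(np.float32)); return r
E
python3 - <<'E'
from h import *
ims=[]
for n in("top","scene"):
    z=np.load(n+"0.npz");p,d=z["p"],z["d"];cp=eyes.camera_params(n);W=world(d,cp);H=hsv(p)
    print(n,"table z",np.median(W[...,2][(abs(W[...,0]-500)<250)&(abs(W[...,1])<300)&(d>0)]))
    reg=(d>0)&(W[...,0]>440)&(W[...,0]<680)&(W[...,1]<-150)&(W[...,1]>-420)
    if n=="scene": reg=(d>0)&(W[...,0]>350)&(W[...,0]<720)&(W[...,1]<-150)&(W[...,1]>-420)
    yel=reg&(H[...,0]>18)&(H[...,0]<32)&(H[...,1]>170)&(H[...,2]>120)
    grn=reg&(H[...,0]>50)&(H[...,0]<75)&(H[...,1]>130)&(W[...,2]>3)
    for nm,m,zr in(("yel top",yel,(42,55)),("grn",grn,(3,35))):
        P=W[m&(W[...,2]>zr[0])&(W[...,2]<zr[1])]
        print(nm,len(P),P.mean(0).round(1) if len(P) else '',rect(P) if len(P)>3 else '', np.percentile(P[:,2],[5,50,95]) if len(P) else '')
    # white panel / board
    reg=(d>0)&(W[...,0]>400)&(W[...,0]<800)&(W[...,1]<230)&(W[...,1]>-110)
    b=reg&(W[...,2]>6)&(W[...,2]<14)&(H[...,0]>10)&(H[...,0]<32)
    P=W[b];print("board",len(P),rect(P),np.median(P[:,2]))
    w=reg&(W[...,2]>34)&(W[...,2]<48)&(H[...,1]<60)
    P=W[w];print("panel",len(P),rect(P),np.median(P[:,2]))
    v,u=np.where(w);print(u.min(),u.max(),v.min(),v.max())
z=np.load("top0.npz")
c=z["p"][165:215,305:385,::-1]; c2=z["p"][125:215,165:280,::-1]
cv2.imwrite("pics/c.png",np.hstack([cv2.resize(c,(400,400*50//80),interpolation=2),cv2.resize(cv2.resize(c2,None,fx=3,fy=3,interpolation=2),(345,250))]))
E
```

```text
top table z 1.7636423529474996
yel top 2 [ 458.7 -357.2   48. ]  [46.264257   48.02712649 49.78999599]
grn 344 [ 498.8 -293.    18.4] ((499.5316162109375, -292.17083740234375), (115.29661560058594, 38.74576187133789), 71.05241394042969) [ 6.33028222 18.92748554 29.12943795]
board 2234 ((601.9042358398438, 59.19261169433594), (338.7869873046875, 396.8639221191406), 89.5172119140625) 9.656648874220082
panel 2040 ((570.7757568359375, 142.20843505859375), (149.85279846191406, 180.4052276611328), 84.0823974609375) 41.24366255724874
186 234 141 196
scene table z 0.39525207755400515
yel top 187 [ 480.  -367.3   46.8] ((478.82110595703125, -366.5688171386719), (34.92343521118164, 41.478607177734375), 70.88312530517578) [44.09419386 46.78956504 49.07890617]
grn 516 [ 506.1 -297.8   15.9] ((502.9874572753906, -291.7066650390625), (116.10423278808594, 42.60807800292969), 71.9471206665039) [ 5.4752593  15.20818985 26.79321422]
board 2411 ((566.2592163085938, 62.53973388671875), (358.0863952636719, 243.42007446289062), 84.53958892822266) 9.201140335033983
panel 1476 ((574.20947265625, 138.5780487060547), (152.85983276367188, 178.67958068847656), 84.34319305419922) 40.71678045981133
268 337 155 200
```

View pics/c.png

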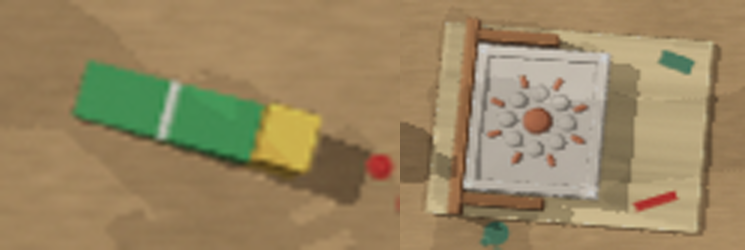

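The crop shows A with its nose on the left, its white line and its yellow block on the right. The panel is flat on its board with the open front to the right. Now I'll refine the pose fits.

```bash
cat > fit.py <<'E'
from h import *
from scipy.optimize import minimize
from scipy.spatial.transform import Rotation as R
def box_fit(P,L,Wd,x0):
    # fit centre/yaw of LxW rectangle to points' outline: soft in/out penalties + extent
    r=[]
    def e(q):
        c,s=np.cos(q[2]),np.sin(q[2]);D=P[:,:2]-q[:2]
        a=D@[c,s];b=D@[-s,c]
        ea=np.percentile(a,[1.5,98.5]);eb=np.percentile(b,[1.5,98.5])
        return (ea.sum())**2+(eb.sum())**2+ (ea[1]-ea[0]-L)**2+(eb[1]-eb[0]-Wd)**2
    m=minimize(e,x0,method="Nelder-Mead",options=dict(xatol=1e-3,fatol=1e-3,maxiter=2000));return m.x,m.fun
E
python3 - <<'E'
from fit import *
def masks(n):
    z=np.load(n+"0.npz");p,d=z["p"],z["d"];cp=eyes.camera_params(n);W=world(d,cp);return p,d,cp,W,hsv(p)
for n in("top","scene"):
    p,d,cp,W,H=masks(n)
    reg=(d>0)&(W[...,0]>430)&(W[...,0]<560)&(W[...,1]<-200)&(W[...,1]>-410)&(W[...,2]>3.5)
    allw=W[reg&(H[...,1]>100)&(W[...,2]>4.5)&(H[...,0]>18)]
    print(n,"wedge",box_fit(allw,155,40,[495,-310,1.25]))
    yt=W[reg&(W[...,2]>38)]
    print(" ytop",len(yt),yt.mean(0),box_fit(yt,35,40,[479,-367,1.25]))
    g=W[reg&(H[...,0]>45)&(H[...,0]<80)&(H[...,1]>100)]; print(" grn",box_fit(g,120,40,[500,-292,1.25]))
    reg=(d>0)&(W[...,0]>440)&(W[...,0]<720)&(W[...,1]<250)&(W[...,1]>-80)
    P=W[reg&(W[...,2]>35)&(W[...,2]<55)&(H[...,1]<70)]
    print(" panel",len(P),box_fit(P,150,180,[572,140,1.468]))
    # bare board ahead of panel
    P=W[reg&(W[...,2]>5)&(W[...,2]<14)&(W[...,1]<55)&(H[...,0]>8)&(H[...,0]<35)]
    print(" bare",len(P),rect(P),np.median(P[:,2]))
    # brown fence
    P=W[reg&(W[...,2]>37)&(W[...,2]<48)&(H[...,0]<16)&(H[...,1]>100)]
    f=P[P[:,1]>205] if n=="top" else P[P[:,1]>205]; print(" fence",len(f),f.mean(0) if len(f) else '',rect(f) if len(f)>4 else '')
s=manip.get_state(); Rm=R.from_quat(s["tool_rot"]).as_matrix(); print(Rm.round(3))
E
```

```text
top wedge (array([ 494.10051991, -308.26044261,    1.25551459]), np.float64(52.376518400127324))
 ytop 133 [ 476.16350362 -362.83297073   47.11560939] (array([ 476.04133979, -363.4187389 ,    1.29464798]), np.float64(2.515244787732939))
 grn (array([ 499.3655831 , -291.19021198,    1.28109616]), np.float64(28.016932678057316))
 panel 2116 (array([569.97128953, 142.04146947,   1.59400577]), np.float64(7.428292465561069))
 bare 1677 ((580.7592163085938, -10.4508056640625), (132.90574645996094, 279.4695739746094), 89.04563903808594) 9.580685663445138
 fence 281 [574.27881068 223.88723994  41.62618588] ((579.9396362304688, 216.07650756835938), (33.43195724487305, 238.9521942138672), 85.50688934326172)
scene wedge (array([ 496.76260401, -311.60498106,    1.26253373]), np.float64(25.644661673428054))
 ytop 206 [ 481.15499971 -367.95105706   46.13636038] (array([ 479.41389073, -366.91253925,    1.29052807]), np.float64(0.6628493128274375))
 grn (array([ 503.06017361, -292.5182661 ,    1.3201099 ]), np.float64(65.20169291197729))
 panel 1572 (array([575.46217856, 135.98927209,   1.57736881]), np.float64(10.254466398159789))
 bare 1824 ((561.3345947265625, 3.4230995178222656), (117.17853546142578, 241.83055114746094), 86.2024917602539) 9.167412923443123
 fence 184 [584.30575149 222.59620045  41.18275814] ((583.93408203125, 222.59170532226562), (235.46160888671875, 34.56834411621094), 0.03732013702392578)
[[-0.001  0.34  -0.94 ]
 [ 0.002 -0.94  -0.34 ]
 [-1.    -0.002  0.   ]]
```

Grip block: about (478,−365), wedge yaw about 72°. Panel origin: about (572.5,140.4), yaw about 84.2°. Moving above the wedge.

{"op": "move_arm", "data": {
  "increments": "8 -8 -20 0 -1;10 -12 -33 0 -1;10 -12 -33 0 -1;10 -12 -33 0 -1;10 -12 -33 0 -1;10 -12 -33 0 -1;10 -12 -33 0 -1;10 -12 -33 0 -1;10 -12 -33 0 -1;8 -10 -26 0 -1;4 -5 -15 0 -1;0 0 0 -7.4 -1;0 0 0 -7.4 -1;0 0 0 -7.4 -1;0 0 0 -7.4 -1;0 0 0 -7.4 -1;0 0 0 -7.4 -1;0 0 0 -7.4 -1;0 0 0 0 -1;0 0 0 0 -1"
}}

```text
clock: 2.1
tool_pos: [477.1, -366.1, 304.6]
tool_rot: [-0.574, -0.413, 0.574, -0.413]
force: [0.2, -0.0, -0.5]
finger_gap: 88.2
```

```bash
cat > st.py <<'E'
from fit import *
import sys
def st(): 
    s=manip.get_state();Rm=R.from_quat(s["tool_rot"]).as_matrix()
    print("t",round(s["clock"],2),"pos",s["tool_pos"].round(1),"gap",round(s["finger_gap"],1),"F",s["force"].round(1),"T",s["ft_torque"].round(2))
    print(" y ang",np.degrees(np.arctan2(Rm[1,1],Rm[0,1])).round(2)," xaxis",Rm[:,0].round(4)); return s,Rm
def go(Rm,s,tgt): print(" to",tgt,"tool inc",(Rm.T@(np.array(tgt)-s["tool_pos"])).round(1))
E
python3 - <<'E'
from st import *
s,Rm=st(); go(Rm,s,[477.7,-365.2,177]);print(Rm.round(3))
E
```

```text
t 2.1 pos [ 477.1 -366.1  304.6] gap 88.2 F [ 0.2 -0.  -0.5] T [-0.07 -0.07  0.  ]
 y ang -18.57  xaxis [-5.e-04 -2.e-04 -1.e+00]
 to [477.7, -365.2, 177] tool inc [127.6   0.3  -1.1]
[[-0.     0.948 -0.318]
 [-0.    -0.318 -0.948]
 [-1.    -0.     0.   ]]
```

{"op": "move_arm", "data": {
  "increments": "15 0 -1 0 -1;25 0 0 0 -1;25 0 0 0 -1;25 0 0 0 -1;20 0 0 0 -1;11 0 0 0 -1;6 0 0 0 -1;0 0 0 0 -1;0 0 0 0 -1"
}}

```text
clock: 3.0
tool_pos: [478.3, -364.7, 178.5]
tool_rot: [0.574, 0.413, -0.573, 0.414]
force: [0.1, -0.3, 0.5]
finger_gap: 87.8
```

```bash
python3 - <<'E'
from st import *
st()
a=[]
for n in("top","scene"):
    p,d=eyes.capture(n); np.savez(n+"1.npz",p=p,d=d)
    cp=eyes.camera_params(n);u,v=proj(np.array([490,-330,30.]),cp).astype(int)
    a.append(cv2.resize(p[max(0,v-50):v+50,u-65:u+65,::-1],(390,300),interpolation=2))
cv2.imwrite("pics/pre.png",np.hstack(a))
E
```

```text
t 3.0 pos [ 478.3 -364.7  178.5] gap 87.8 F [ 0.1 -0.3  0.5] T [-0.05 -0.05  0.  ]
 y ang -18.36  xaxis [ 1.2e-03 -9.0e-04 -1.0e+00]
```

View pics/pre.png

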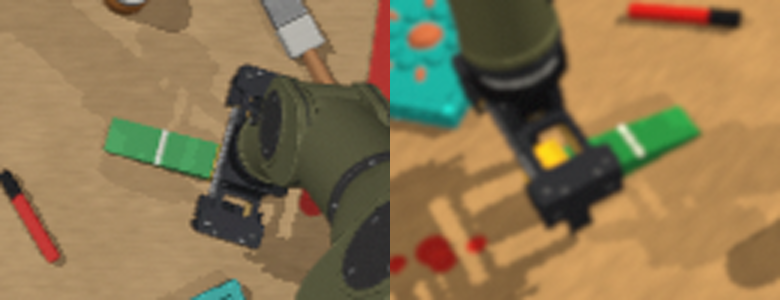

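The fingers straddle the yellow block in the scene crop at (550,152), and the brush is clear. Closing, then a small lift.

{"op": "move_arm", "data": {
  "increments": "0 0 0 0 1;0 0 0 0 1;0 0 0 0 1;0 0 0 0 1;0 0 0 0 1;0 0 0 0 1;0 0 0 0 1;0 0 0 0 1;-6 0 0 0 1;-12 0 0 0 1;-15 0 0 0 1;-15 0 0 0 1;-12 0 0 0 1;0 0 0 0 1;0 0 0 0 1",
  "force": 45
}}

```text
clock: 4.6
tool_pos: [477.9, -364.6, 238.2]
tool_rot: [0.573, 0.414, -0.573, 0.414]
force: [0.7, 0.4, -1.9]
finger_gap: 39.5
```

```bash
python3 - <<'E'
from st import *
s,Rm=st()
for n in("top","scene"):
    p,d=eyes.capture(n); np.savez(n+"2.npz",p=p,d=d)
    cp=eyes.camera_params(n);W=world(d,cp);H=hsv(p)
    m=(d>0)&(H[...,0]>45)&(H[...,0]<80)&(H[...,1]>100)&(W[...,0]>400)&(W[...,0]<600)&(W[...,1]>-400)&(W[...,1]<-180)&(W[...,2]>30)
    P=W[m];print(n,len(P),rect(P))
    # in tool horizontal frame: along wedge = -tool z
    a=(P-s["tool_pos"])@(-Rm[:,2]);b=(P-s["tool_pos"])@Rm[:,1]
    print(" along",np.percentile(a,[1,99]).round(1),"lat",np.percentile(b,[1,99]).round(1))
    # plane fit of slope
    A=np.c_[a,b,np.ones(len(a))];k=np.linalg.lstsq(A,P[:,2],rcond=None)[0];print(" slope",k.round(3))
E
```

```text
t 4.6 pos [ 477.9 -364.6  238.2] gap 39.5 F [ 0.7  0.4 -1.9] T [-0.11  0.04  0.  ]
 y ang -18.34  xaxis [ 6.e-04 -5.e-04 -1.e+00]
top 418 ((499.56610107421875, -290.620361328125), (117.73406982421875, 46.59346008300781), 67.27300262451172)
 along [ 19.  134.3] lat [-22.   17.3]
 slope [-2.0400e-01 -4.1000e-02  9.3558e+01]
scene 340 ((518.673583984375, -305.00457763671875), (74.26670837402344, 146.1378631591797), 17.785356521606445)
 along [ 32.9 133.6] lat [-18.2  89.7]
 slope [-0.268  0.516 96.307]
```

Grasped: gap 39.5 mm, wedge level, nose about 137 mm ahead of the grip. Turning onto the board axis and carrying it ahead of the panel, still raised.

{"op": "move_arm", "data": {
  "increments": "0 0 0 -4.3 1;0 0 0 -4.2 1;0 0 0 -4 1;0 2 -10 0 1;0 4 -22 0 1;0 4 -28 0 1;0 5 -30 0 1;0 5 -30 0 1;0 5 -30 0 1;0 5 -30 0 1;0 4 -30 0 1;0 4 -28 0 1;0 3 -22 0 1;0 2 -14 0 1;0 0 -5 0 1;0 0 0 0 1;0 0 0 0 1"
}}

```text
clock: 6.4
tool_pos: [548.6, -92.7, 237.5]
tool_rot: [-0.525, -0.473, 0.526, -0.474]
force: [0.1, -0.2, -1.8]
finger_gap: 39.3
```

```bash
cat > look.py <<'E'
from st import *
def look(k,zmin=12):
    s,Rm=st(); go(Rm,s,[549.0,-90.9,188.5]); a=[]
    for n in("top","scene"):
        p,d=eyes.capture(n); np.savez(f"{n}{k}.npz",p=p,d=d)
        cp=eyes.camera_params(n)
        if n=="top": sc=3.3;u,v=232,170
        else: sc=3.3;u,v=290,195
        a.append(cv2.resize(p[v-60:v+60,u-60:u+60,::-1],(396,396),interpolation=2))
    cv2.imwrite(f"pics/l{k}.png",np.hstack(a))
    return s,Rm
E
python3 - <<'E'
from look import *
s,Rm=look(3)
E
```

```text
t 6.4 pos [548.6 -92.7 237.5] gap 39.3 F [ 0.1 -0.2 -1.8] T [-0.16 -0.06 -0.08]
 y ang -5.95  xaxis [-9.0e-04 -1.5e-03 -1.0e+00]
 to [549.0, -90.9, 188.5] tool inc [49.   0.2 -1.9]
```

View pics/l3.png

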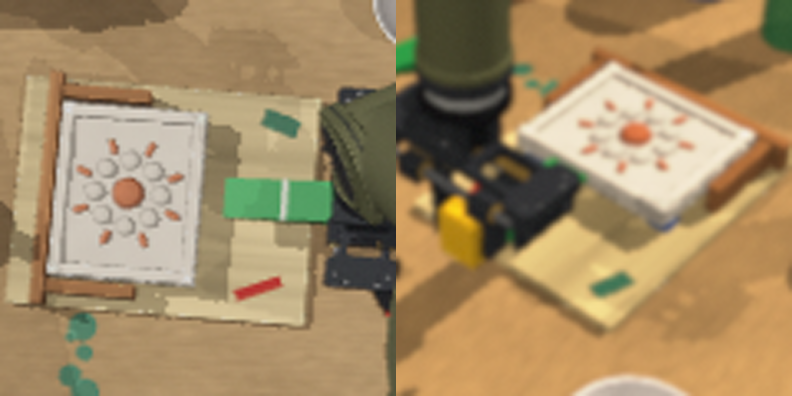

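The wedge is held square over the bare board, nose at top-crop (225,197), clear of the panel edge at (200,195). Lowering.

{"op": "move_arm", "data": {
  "increments": "6 0 0 0 1;10 0 0 0 1;12 0 0 0 1;10 0 0 0 1;6 0 0 0 1;3 0 0 0 1;1 0 0 0 1;0.5 0 0 0 1;0 0 0 0 1;0 0 0 0 1"
}}

```text
clock: 7.5
tool_pos: [549.2, -91.3, 189.6]
tool_rot: [0.525, 0.474, -0.525, 0.474]
force: [0.4, -0.4, -1.3]
finger_gap: 39.9
```

```bash
python3 - <<'E'
from look import *
s,Rm=look(4)
for n in("top","scene"):
    z=np.load(n+"4.npz");p,d=z["p"],z["d"];cp=eyes.camera_params(n);W=world(d,cp);H=hsv(p)
    m=(d>0)&(H[...,0]>45)&(H[...,0]<80)&(H[...,1]>100)&(W[...,0]>530)&(W[...,0]<585)&(W[...,1]>-90)&(W[...,1]<75)&(W[...,2]>14)
    P=W[m]; a=(P-s["tool_pos"])@(-Rm[:,2]);b=(P-s["tool_pos"])@Rm[:,1]
    print(n,len(P),rect(P)," along",np.percentile(a,[1,99]).round(1),"lat",np.percentile(b,[1,99]).round(1))
    A=np.c_[a,b,np.ones(len(a))];k=np.linalg.lstsq(A,P[:,2],rcond=None)[0];print(" slope",k.round(3))
    reg=(d>0)&(W[...,0]>440)&(W[...,0]<720)&(W[...,1]<250)&(W[...,1]>-80)
    P=W[reg&(W[...,2]>35)&(W[...,2]<55)&(H[...,1]<70)&(W[...,1]>50)]; r=rect(P);print(" panel",r)
    c=np.array(r[0]);th=np.radians(84.2);u=np.array([np.cos(th),np.sin(th)]);nrm=np.array([-u[1],u[0]])
    g=s["tool_pos"][:2]-c;print(" grip in board frame",(g@u).round(1),(g@nrm).round(1))
    P=W[m]; q=P[:,:2]-c; print(" wedge pts board x",np.percentile(q@u,[1,99]).round(1)," y",np.percentile(q@nrm,[1,99]).round(1))
E
```

```text
t 7.5 pos [549.2 -91.3 189.6] gap 39.9 F [ 0.4 -0.4 -1.3] T [-0.06 -0.05  0.05]
 y ang -5.83  xaxis [ 7.e-04 -1.e-04 -1.e+00]
 to [549.0, -90.9, 188.5] tool inc [ 1.1 -0.3 -0.4]
top 314 ((554.0049438476562, -8.104984283447266), (102.32476806640625, 39.67353057861328), 86.73037719726562)  along [ 32.3 133.1] lat [-21.4  17.2]
 slope [-0.314 -0.223 55.971]
 panel ((570.92919921875, 142.42575073242188), (150.27093505859375, 180.48768615722656), 84.23573303222656)
 grip in board frame -234.7 -2.0
 wedge pts board x [-202.5 -101.7]  y [-19.4  19.3]
scene 31 ((556.9531860351562, -9.472076416015625), (104.74786376953125, 39.400306701660156), 85.33808898925781)  along [ 54.3 134.3] lat [-20.9  19.4]
 slope [-1.0000e-03 -6.8000e-02  1.8293e+01]
 panel ((573.6522216796875, 140.50967407226562), (154.66749572753906, 180.57591247558594), 84.19662475585938)
 grip in board frame -233.1 0.9
 wedge pts board x [-178.8  -98.8]  y [-18.7  21.5]
```

View pics/l4.png

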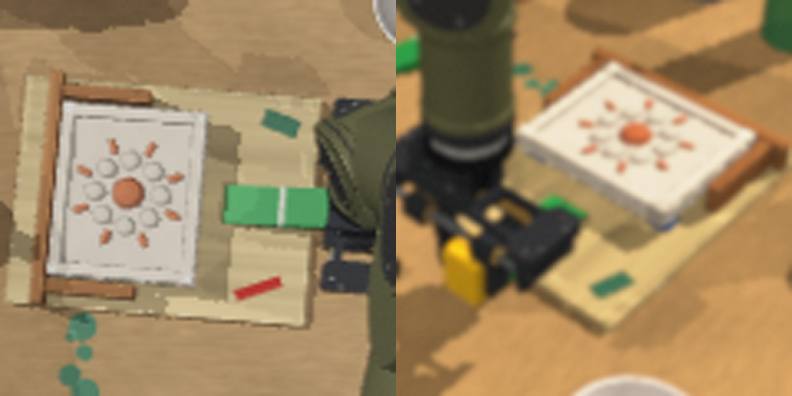

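Centred and parallel (lateral error below 2 mm). Pressing down gently to contact.

{"op": "move_arm", "data": {
  "increments": "0.5 0 0 0 1;0.5 0 0 0 1;0.5 0 0 0 1;0 0 0 0 1;0 0 0 0 1"
}}

```text
clock: 8.1
tool_pos: [549.1, -91.3, 187.7]
tool_rot: [-0.525, -0.474, 0.525, -0.474]
force: [0.2, -0.9, -1.5]
finger_gap: 39.7
```

{"op": "move_arm", "data": {
  "increments": "0.5 0 0 0 1;0.5 0 0 0 1;0 0 0 0 1;0 0 0 0 1"
}}

```text
clock: 8.5
tool_pos: [549.1, -91.4, 187.3]
tool_rot: [-0.525, -0.474, 0.525, -0.474]
force: [-1.8, 0.1, 6.5]
finger_gap: 39.4
```

Contact made (about 8 N). Sliding in to just short of the lifting point.

{"op": "move_arm", "data": {
  "increments": "-0.2 0 -3 0 1;0 0 -5 0 1;0 0 -6 0 1;0 0 -6 0 1;0 0 -6 0 1;0 0 -6 0 1;0 0 -6 0 1;0 0 -5 0 1;0 0 -4 0 1;0 0 -3 0 1;0 0 0 0 1;0 0 0 0 1"
}}

```text
clock: 9.7
tool_pos: [554.4, -42.8, 187.6]
tool_rot: [-0.525, -0.473, 0.525, -0.474]
force: [-0.9, -3.0, 5.9]
finger_gap: 39.6
```

```bash
cat > chk.py <<'E'
from look import *
def chk(k):
    s,Rm=look(k)
    th=np.radians(84.2);u=np.array([np.cos(th),np.sin(th)]);nrm=np.array([-u[1],u[0]])
    for n,c in(("top",[570.85,142.3]),("scene",[573.9,139.5])):
        z=np.load(f"{n}{k}.npz");p,d=z["p"],z["d"];cp=eyes.camera_params(n);W=world(d,cp);H=hsv(p)
        z0=np.load(f"{n}0.npz");W0=world(z0["d"],cp);H0=hsv(z0["p"])
        def pan(W,d,H):
            q=W[...,:2]-c;a=q@u;b=q@nrm
            m=(d>0)&(W[...,2]>34)&(W[...,2]<65)&(H[...,1]<70)&(abs(a)<73)&(abs(b)<88)
            z=W[...,2]
            def zz(mm): return np.median(z[m&mm]).round(2), int((m&mm).sum())
            # plane fit robust
            A=np.c_[a[m],b[m],np.ones(m.sum())];zz_=z[m];w=np.ones(len(zz_),bool)
            for _ in range(5):
                kf=np.linalg.lstsq(A[w],zz_[w],rcond=None)[0];r=zz_-A@kf;w=abs(r)<3
            return kf
        k0,k1=pan(W0,z0["d"],H0),pan(W,d,H);dk=k1-k0
        print(n,"lift L/R est",(np.array([[-75,85,1],[-75,-85,1],[75,0,1]])@dk).round(2))
        P=W[(d>0)&(W[...,2]>35)&(W[...,2]<62)&(H[...,1]<70)&(W[...,1]>50)&(W[...,1]<250)&(W[...,0]>440)&(W[...,0]<720)]; r=rect(P)
        print(" panel",[np.round(x,1) for x in r],"shift",((np.array(r[0])-c)@u).round(1),((np.array(r[0])-c)@nrm).round(1), "grip bx", ((s["tool_pos"][:2]-c)@u).round(1))
E
python3 -c "
from chk import *
chk(5)"
```

```text
t 9.7 pos [554.4 -42.8 187.6] gap 39.6 F [-0.9 -3.   5.9] T [-0.58  0.1   0.07]
 y ang -5.9  xaxis [ 7.0e-04 -2.5e-03 -1.0e+00]
 to [549.0, -90.9, 188.5] tool inc [-0.7 -0.4 48.4]
top lift L/R est [-0.06  0.06 -0.7 ]
 panel [array([570.8, 142.4]), array([150.6, 180.9]), np.float64(83.9)] shift 0.1 0.0 grip bx -185.9
scene lift L/R est [-0.54 -0.45  0.53]
 panel [array([571.5, 142.2]), array([159.1, 186.3]), np.float64(84.1)] shift 2.4 2.7 grip bx -183.4
```

View pics/l5.png

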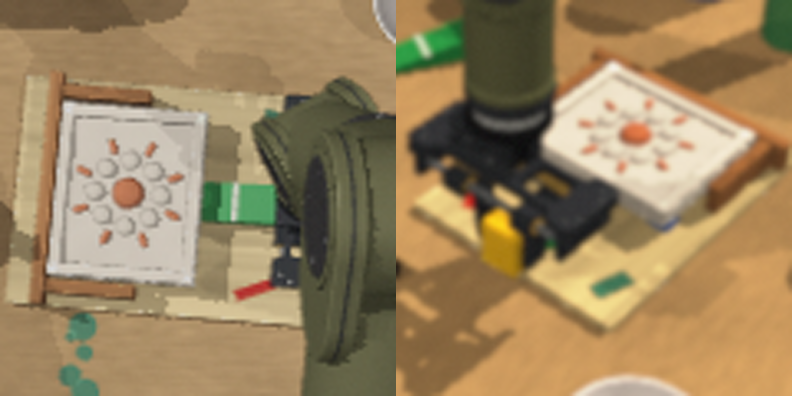

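Nose is about 28 mm under the edge and the panel is still down. Advancing 24 mm slowly.

{"op": "move_arm", "data": {
  "increments": "0 0 -2 0 1;0 0 -3 0 1;0 0 -3 0 1;0 0 -3 0 1;0 0 -3 0 1;0 0 -2 0 1;0 0 -2 0 1;0 0 -2 0 1;0 0 -2 0 1;0 0 -2 0 1;0 0 0 0 1;0 0 0 0 1"
}}

```text
clock: 11.0
tool_pos: [556.4, -22.6, 187.7]
tool_rot: [-0.524, -0.471, 0.528, -0.474]
force: [-1.7, -10.9, 6.6]
finger_gap: 39.5
```

```bash
python3 -c "
from chk import *
chk(6)"
```

```text
t 11.0 pos [556.4 -22.6 187.7] gap 39.5 F [ -1.7 -10.9   6.6] T [-1.88  0.08  0.02]
 y ang -6.11  xaxis [-0.0012 -0.0081 -1.    ]
 to [549.0, -90.9, 188.5] tool inc [-0.3 -0.1 68.8]
top lift L/R est [ 0.23  1.55 -0.39]
 panel [array([571. , 144.4]), array([150. , 180.6]), np.float64(83.9)] shift 2.1 0.1 grip bx -165.5
scene lift L/R est [-0.39 -0.63  0.18]
 panel [array([571.9, 142.4]), array([154.9, 184.8]), np.float64(84.4)] shift 2.6 2.3 grip bx -163.0
```

View pics/l6.png

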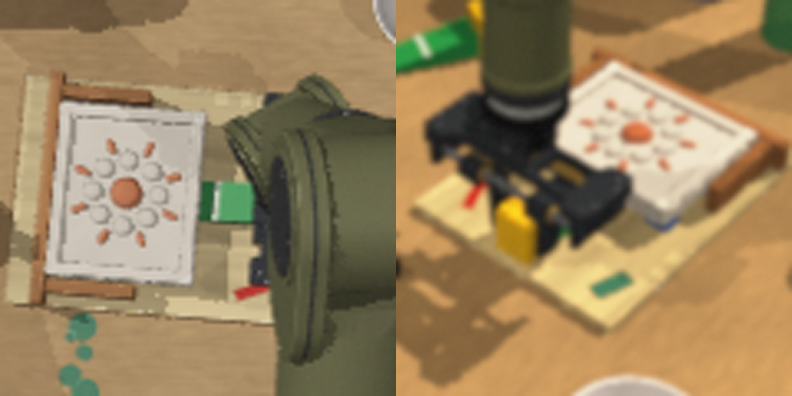

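The panel has slid its 2 mm back to the fence, and the push is 11 N with about 3 mm of lag. Continuing.

{"op": "move_arm", "data": {
  "increments": "0 0 -1.5 0 1;0 0 -1.5 0 1;0 0 -1.5 0 1;0 0 -1.5 0 1;0 0 -1.5 0 1;0 0 -1.5 0 1;0 0 0 0 1;0 0 0 0 1"
}}

```text
clock: 11.9
tool_pos: [557.3, -13.9, 187.6]
tool_rot: [-0.524, -0.471, 0.528, -0.474]
force: [-1.4, -10.8, 7.8]
finger_gap: 39.7
```

```bash
python3 -c "
from chk import *
chk(7)"
```

```text
t 11.9 pos [557.3 -13.9 187.6] gap 39.7 F [ -1.4 -10.8   7.8] T [-1.96  0.1  -0.07]
 y ang -6.13  xaxis [-0.0014 -0.0085 -1.    ]
 to [549.0, -90.9, 188.5] tool inc [-0.2 -0.  77.5]
top lift L/R est [ 2.    2.09 -1.08]
 panel [array([570.8, 144.8]), array([151.2, 180. ]), np.float64(84.0)] shift 2.5 0.3 grip bx -156.7
scene lift L/R est [ 1.53  1.42 -0.14]
 panel [array([573.9, 141.4]), array([151.9, 182.4]), np.float64(83.7)] shift 1.9 0.2 grip bx -154.2
```

View pics/l7.png

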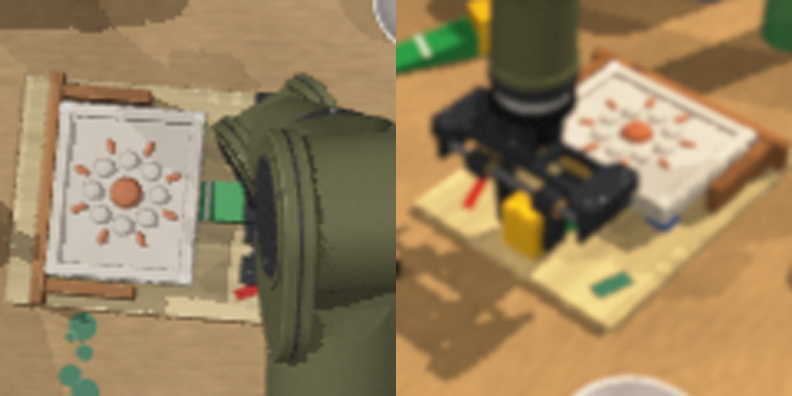

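The white line (top crop x≈207) is about 4 mm short of the edge (x≈203). Lift reads about 2 mm by depth and about 3 mm by geometry. 6 mm more.

{"op": "move_arm", "data": {
  "increments": "0 0 -1.5 0 1;0 0 -1.5 0 1;0 0 -1.5 0 1;0 0 -1.5 0 1;0 0 0 0 1;0 0 0 0 1;0 0 0 0 1"
}}

```text
clock: 12.7
tool_pos: [557.9, -7.9, 187.6]
tool_rot: [-0.524, -0.471, 0.528, -0.474]
force: [-0.6, -11.2, 7.4]
finger_gap: 39.5
```

```bash
python3 -c "
from chk import *
chk(8)
p0=np.load('scene0.npz')['p'];p=np.load('scene8.npz')['p']
f=lambda q:cv2.resize(q[180:215,290:350,::-1],(780,295*780//506 if 0 else 290),interpolation=2)
cv2.imwrite('pics/e8.png',np.vstack([f(p0),f(p)]))"
```

```text
t 12.7 pos [557.9  -7.9 187.6] gap 39.5 F [ -0.6 -11.2   7.4] T [-1.92  0.08 -0.03]
 y ang -6.13  xaxis [-0.0013 -0.0085 -1.    ]
 to [549.0, -90.9, 188.5] tool inc [-0.1 -0.  83.5]
top lift L/R est [ 3.04  4.08 -0.82]
 panel [array([571.2, 144.3]), array([150.4, 181. ]), np.float64(84.0)] shift 2.0 -0.2 grip bx -150.7
scene lift L/R est [ 2.74  3.39 -0.12]
 panel [array([572.7, 143.1]), array([154.8, 184.7]), np.float64(84.1)] shift 3.5 1.5 grip bx -148.2
```

View pics/l8.png

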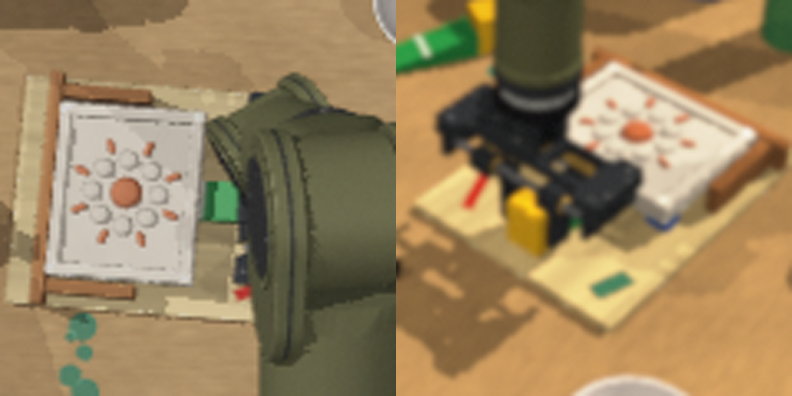

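View pics/e8.png

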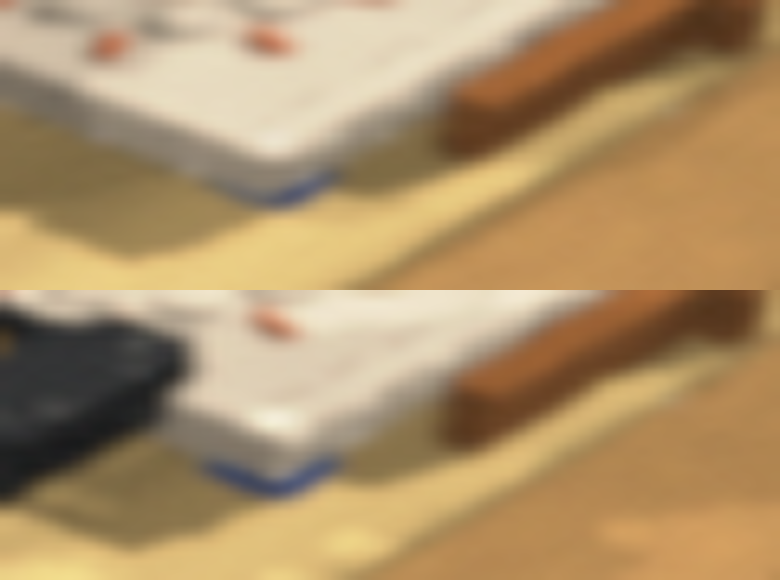

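Both front corners are now lifted about 3–4 mm. The white line has just gone under the edge, and more of the blue pad shows below the panel corner in the edge crop. I'll check the bystanders and stillness, then hand in.

```bash
python3 - <<'E'
from chk import *
p0=np.load('top0.npz')['p'];p=np.load('top8.npz')['p']
d=np.abs(p0.astype(int)-p).max(2)
for nm,(u,v) in dict(bottle=(120,160),can=(105,203),cup=(147,254),bowl=(303,110),jar=(328,133),brush=(385,153),marker=(294,210)).items():
    print(nm,np.median(d[v-8:v+8,u-8:u+8]))
chk(9); s=manip.get_state(); print(abs(s["joint_velocities"]).max())
manip.close_job(); st()
E
```

```text
bottle 7.0
can 11.0
cup 8.0
bowl 11.0
jar 10.0
brush 10.0
marker 89.0
t 12.8 pos [557.9  -7.9 187.6] gap 39.7 F [ -1.1 -10.9   7.3] T [-1.98  0.02 -0.02]
 y ang -6.13  xaxis [-0.0013 -0.0085 -1.    ]
 to [549.0, -90.9, 188.5] tool inc [-0.1 -0.  83.5]
top lift L/R est [ 3.45  3.35 -0.55]
 panel [array([570.9, 141.4]), array([154.4, 180.7]), np.float64(83.8)] shift -0.9 -0.2 grip bx -150.7
scene lift L/R est [ 2.22  2.32 -0.05]
 panel [array([572.3, 143.6]), array([158. , 184.6]), np.float64(84.5)] shift 3.9 2.0 grip bx -148.2
0.0018558146510072391
the job is handed in; nothing more can be done
the job is handed in; nothing more can be done
```

```bash
python3 - <<'E'
import numpy as np,cv2
a=[np.load(f)['p'][:,:,::-1] for f in('top0.npz','top9.npz','scene0.npz','scene9.npz')]
f=lambda q:cv2.resize(q,(400,300))
cv2.imwrite('pics/end.png',np.vstack([np.hstack([f(a[0]),f(a[1])]),np.hstack([f(a[2]),f(a[3])])]))
E
```

```text
(no output)
```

View pics/end.png

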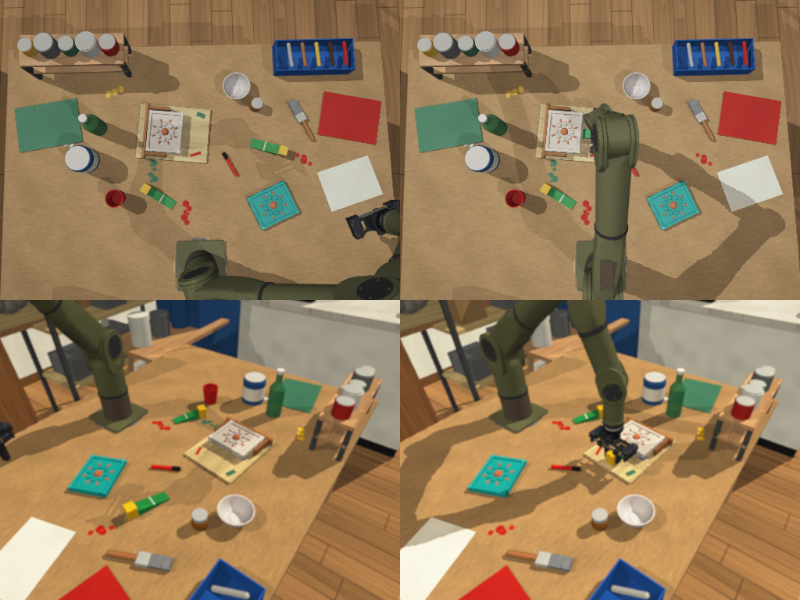

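I gripped the right-hand green wedge by its yellow block, laid it on the board centred and parallel, and slid it in until its white line sat at the panel's front edge. I handed it in at about 12.8 s, still gripping, and the system gave no verdict.

- **Lift:** my last depth readings put both front corners 2.2–3.5 mm above rest (an earlier reading gave 2.7–4.1 mm). Wedge geometry says about 4 mm. The limits are 1.5–9.5 mm.
- **Panel:** it slid back about 2 mm onto its fence. The final readings of that shift scattered from −0.9 to +3.9 mm (limits −12 to +8 mm).
- **Grip and push:** the fingers read 39.7 mm on the 40 mm block and the push was about 11 N. The tool was still and at the height of a wedge lying flat on the board. I did not measure how hard the panel rests on the wedge.
- **Panel contact:** I planned the gripper's path to stay clear of the panel, and none of the pictures showed them touching.
- **Bystanders:** all look unmoved. A pixel check flagged the marker, but only because the arm blocked the top view. In the scene picture it is where it started.
- **Cameras:** the two cameras disagreed by 3–5 mm on absolute position, so I relied on positions relative to the panel.

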